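Load the cleaning basket and hold the cleaner's lid

ROBOT

A 6-joint arm with a two-finger parallel gripper is mounted at the origin on the work surface. World frame = base frame: x ahead of the robot, y to its left, z up, the work surface at z = 0. Lengths are in mm, angles in rad, forces in N, time in s.
With the tool pointing down it reaches from about 400 to 925 mm from the base axis. Payload 3.4 kg.
Tool frame: the origin (TCP) lies at the very end of the fingers, on their centre line; the grasp point (between the pads) lies 19 mm behind it; z points along the fingers, y is the line along which they close (so a half turn about z gives the same grasp; the last joint's range is limited). The gripper opens to 85 mm and grips with 20 to 120 N. Pads are 22 mm wide; open, the fingers measure 114 mm over their backs; the gripper's body (76 mm by 85 mm) begins 54 mm behind the grasp point. The pads swing forward as they close: fully open they stand 13 mm farther back than shut.
Start: joints at [1.26, 0.307, 1.506, -0, 1.328, -0.073], TCP at [135.473, 558.818, 206.905] pointing down, gripper open.
Joint ranges: [-3.12, 3.12], [-1.05, 2.28], [0.14, 2.33], [-1.42, 4.57], [0.1, 2.73], [-2.68, 2.68]. Speed limits (rad/s): [2.57, 2.57, 3.14, 3.14, 3.14, 3.14].

INTERFACE

Orientations are given as a unit quaternion [w, x, y, z].
In Python, from cell import manip gives the robot as it stands. The module is installed in compiled form; this text tells all that it offers.
- The arm moves only by the tool play_rows, never from a script. Its argument "deltas" is a list of rows, each an object with "claw": the gripper's target within -1 to 1 (fully open at 1, half-way at 0, shut at -1); "offset": the shift along the tool's x, y, z each as a share of 0.04 m, from -1 to 1, a list of three; "rotation": the turn, a rotation vector about the tool's x, y, z each as a share of 6 degrees, from -1 to 1, a list of three. A call has 1 to 12 rows; each row shifts and turns the commanded pose from where the row before left it, along the tool's axes as they then stand; what a row does not reach is not made up. A row lasts 1/12 s, in which the tool goes at most 41.7 mm and 7.16 degrees, less where a joint would pass 70% of its speed; a pose out of reach is approached as far as the arm can. A call with a number of a shift or a turn outside -1 to 1 is refused whole. A call with a gripper value outside its range is refused whole. The fingers move at their own pace and stop on an object; "grip_force" is the grip in N (left out, the last holds). Time passes only in rows, so rows that do not move let the fingers close. It gives the time, the measured TCP pose, the force, the opening and the grip force at its end, in the units of the state.
- manip.observe(): the state, without advancing time (a new reading comes with each control period).
- manip.grab_frame(name): name is "scene" or "top"; returns the picture (420x560x3 uint8, red, green, blue); there is no depth.
- manip.calibration(name): a dict with "camera_matrix" (3x3 intrinsics, pixels), "distortion" ([k1, k2, p1, p2, k3] as OpenCV has them; the pictures are not rectified), "xyz" and "orientation" of the camera in the world. Camera axes: x right, y up, looking along -z (the intrinsics and any distortion apply to the point x, -y, -z); pixel columns grow to the right and rows downward; lengths in mm; the calibration is good to about 2 mm. A picture is of the moment at which its call begins. calibration takes no time and is no camera call.
- manip.finish_job(): hands the job in; it is judged then, once.
The state is a dict: "time_s": time; "joint_positions": joint angles; "qd": joint speeds; "joint_efforts": joint torques, N m; "eef_pos": TCP position; "eef_rot": TCP orientation; "wrist_force": force on the tool from outside, world axes, zero at the start; "torque": the same for the moment, N m; "opening": finger opening in mm; "gripper_force": force on a finger pad.
Only numpy, scipy, OpenCV 4.12 (cv2) and the standard library are available. Lean on these libraries where they do the work, as an engineer would, in place of code of your own. Each camera call takes 0.05 s, during which the arm holds its last target. There are 200 camera calls.

TASK

Help me load the ultrasonic cleaner: put both copper knobs from the sorting tray into the wire basket, setting each down rather than dropping it. Then lift the cleaner's lid and finish still holding it, steady at 60 degrees open from shut, so that I can lower the basket in with both hands. The lid drops if it is let go, so never let it fall, and leave everything else where it is.

Things in the scene. Friction and masses are not known exactly. Their poses are not given: they have to be found in the camera images.
- knob_a: one of two identical reddish copper knobs, each standing in one of the tray's six compartments (any of them): turned copper pot-lid knob, 50 mm tall, standing upright: foot 28 mm across, neck 14 mm, cylindrical head 28 mm across from 26 to 43 mm up, domed top; about 0.11 kg. Origin: centre of its underside, z along its axis
- knob_b: the other copper knob, same in all respects as knob_a
- basket: open stainless wire basket, loose on the bench, 0.45 kg, 170 mm (its x) by 105 mm (its y), rim 45 mm high, walls 3 mm, inner floor 7 mm above the bench; thin wire end loops at its two x ends reach 16 mm above and 8 mm beyond the rim. Origin: centre of its underside, on the bench
- tray: fixed wooden sorting tray, 228 mm (its x) by 154 mm (its y), only 22 mm high, walls 4 mm, floor 4 mm thick; 3 compartments along x by 2 along y, each about 71 mm square, centred at x = -74.5, 0, 74.5 mm and y = -37.5, 37.5 mm, each with one fitting within 8 mm of its centre (both ways). Origin: centre of its underside
- cleaner: bench-top ultrasonic cleaner, fixed; steel box 175 mm deep (its x), 250 mm wide (its y), top rim 130 mm high, black control panel on its front (-x) side, open tank under the lid. Origin: centre of its underside. The lid's hinge axis runs along the cleaner's y at x = +82 mm, z = 132 mm (far side from the robot)
- lid (a joint): opening angle of the cleaner's aluminium lid in rad: 0 shut (level), grows as the front edge swings up and away from the robot; stop at 1.40 (80 degrees). No spring, stay or catch: it falls shut from any angle. Lid plus handle 0.46 kg, 176 by 252 mm
- handle_grip (a point): middle of the black bar handle on the lid, on the bar's axis. The bar is round, 10 mm in diameter, 90 mm long along the cleaner's y, carried by a post at each end 35 mm above the lid's face (30 mm clear under it), 32 mm behind the lid's front edge, and turns with the lid. Shut: at x = -58, y = 0, z = 173 mm in the cleaner's frame. It swings about the hinge axis; it starts 140 mm in front of (-x) and 41 mm above that axis
- black_knob: mushroom knob of black plastic, 38 mm across, 32 mm tall, in the tray: leave it in its compartment. Origin: centre of its underside
- wood_knob: knob of pale wood, 36 mm across, 33 mm tall, in the tray: leave it in its compartment. Origin: centre of its underside
- brass_ring: brass ring, 44 mm across, 10 mm tall, lying flat in the tray: leave it in its compartment. Origin: centre of its underside
- steel_ferrule: steel tube collar, 34 mm across, 24 mm tall, upright in the tray: leave it in its compartment. Origin: centre of its underside
- hammer: hammer lying at the back of the bench, 220 mm long along its x: leave it. Origin: about its middle, on the bench
- jar: amber glass jar with red cap, 70 mm across, 85 mm tall, at the back: leave it. Origin: centre of its underside
- cezve: small copper coffee pot with a long brass handle (towards its +y, rising to 90 mm), 72 mm across, 70 mm tall, standing between the robot and the cleaner: leave it. Origin: centre of the pot's underside
- bowl: open copper bowl, 90 mm across, 40 mm tall, at the back: leave it. Origin: centre of its underside
There are look-alikes about, which are no part of the job. Of the things that look like the basket, the middle-sized one is meant.

How it is judged (in metres and radians):
On the way, in this order (a step that is already met when the one before it is completed fails the run):
1. both copper knobs lie in the wire basket and are released (x of knob_a in the frame of basket between -0.085 and 0.085 m and y of knob_a in the frame of basket between -0.053 and 0.053 m and z of knob_a in the frame of basket between 0 and 0.035 m and contact force between the fingers and knob_a below 0.05 N and x of knob_b in the frame of basket between -0.085 and 0.085 m and y of knob_b in the frame of basket between -0.053 and 0.053 m and z of knob_b in the frame of basket between 0 and 0.035 m and contact force between the fingers and knob_b below 0.05 N), for 0.2 s.
2. the lid is held at about 60 degrees (value of joint lid between 0.907 and 1.187 rad and contact force between the fingers and lid above 0.8 N), for 0.3 s.
At the end, for the whole second after the job is handed in: Both copper knobs lie at rest inside the basket, released, and the basket stands level on the bench; the fingers hold the lid (over 0.8 N) and keep the lid still at 60 degrees, give or take 8 degrees (0.91 to 1.19 rad) (all of step 1 and all of step 2 and velocity of joint lid between -0.08 and 0.08 rad/s and linear speed of each of knob_a, knob_b below 0.03 m/s and angle between basket's own z axis and vertical below 0.1 rad); the arm keeps its last pose, push and grip.
It fails at once if a copper knob dropped (falls free at over 0.9 m/s, as from about 40 mm) ((contact force between the fingers and knob_a below 0.02 N and linear speed of knob_a above 0.9 m/s) or (contact force between the fingers and knob_b below 0.02 N and linear speed of knob_b above 0.9 m/s)).
It fails at once if the lid falls (swings shut faster than 2.5 rad/s) (velocity of joint lid below -2.5 rad/s).
It fails at once if the basket is shoved more than 40 mm or tipped over (distance of basket from where it was at the start of the episode above 0.04 m or angle between basket's own z axis and vertical above 0.5 rad).
It fails at once if another fitting is taken out of its compartment (moved more than 50 mm) (distance of any of black_knob, wood_knob, brass_ring, steel_ferrule from where it was at the start of the episode above 0.05 m).
It fails at once if hammer, jar, coffee pot or bowl moved more than 30 mm (distance of any of hammer, jar, cezve, bowl from where it was at the start of the episode above 0.03 m).
It also fails if it takes over 66 s, if anything falls off the work surface, if the arm or the gripper's body presses on something with over 40 N, if the wrist force passes 120 N, or if a joint passes its speed limit or range.

## Working session

There is one attempt and no reset: what is moved stays moved. The work goes in short steps, Python scripts to look and compute and a tool call to move; the robot and the scene stay as the last step left them, time stands still between calls to the robot, and variables do not carry over. Pictures are saved under pics/ and viewed, at most 10 in all, crops included, and the job is handed in when it is done.

Besides the shell and the picture viewer there is one more tool, called after "Call:" by a JSON object that holds its "method" and its "body". play_rows: Moves the arm, as the interface text tells. Its arguments: {"type":"object","properties":{"deltas":{"type":"array"},"grip_force":{"type":"number"}},"required":["deltas"]}

```bash
mkdir -p pics
cat > h.py <<'E'
import numpy as np,cv2
from scipy.spatial.transform import Rotation as R
from cell import manip
def cam(n):
    c=manip.calibration(n);q=c["orientation"];return np.array(c["camera_matrix"]),np.array(c["distortion"]),np.array(c["xyz"],float),R.from_quat([q[1],q[2],q[3],q[0]]).as_matrix()
def px2w(n,uv,z):
    K,D,p,M=cam(n);x,y=cv2.undistortPoints(np.array([[uv]],float),K,D)[0,0]
    d=M@np.array([x,-y,-1]);return p+d*(z-p[2])/d[2]
def w2px(n,P):
    K,D,p,M=cam(n);c=(np.atleast_2d(P)-p)@M;c=c*[1,-1,-1]
    return cv2.projectPoints(c,np.zeros(3),np.zeros(3),K,D)[0][:,0]
def snap(n,f,crop=None,s=1):
    im=manip.grab_frame(n)[:,:,::-1]
    if crop: a,b,c,d=crop;im=im[b:d,a:c]
    cv2.imwrite('pics/'+f,cv2.resize(im,None,fx=s,fy=s,interpolation=cv2.INTER_CUBIC))
E
python3 - <<'E'
from h import *
snap('top','t0.png',None,1.42);snap('scene','s0.png',None,1.42)
for n in('top','scene'):
    k=cam(n);print(k[0],k[2],k[3][:,2])
o=manip.observe();print(o["eef_rot"],o["time_s"],o["opening"],o["wrist_force"])
E
```

```text
[[494.21809491   0.         285.20565817]
 [  0.         494.21809491 206.59361933]
 [  0.           0.           1.        ]] [ 309.36805619  -20.9344843  1457.66240575] [-0.15815757  0.00236645  0.98741105]
[[498.39866552   0.         277.88153844]
 [  0.         498.39866552 211.73039468]
 [  0.           0.           1.        ]] [ 836.49070023  622.25256182 1105.43740325] [0.27166996 0.51522293 0.81285962]
[-1.94420477e-04  1.18598686e-01  9.92941821e-01 -9.24591462e-04] 0.1 85.36220243898535 [ 0.6063826   0.95306185 -0.2385521 ]
```

View pics/t0.png

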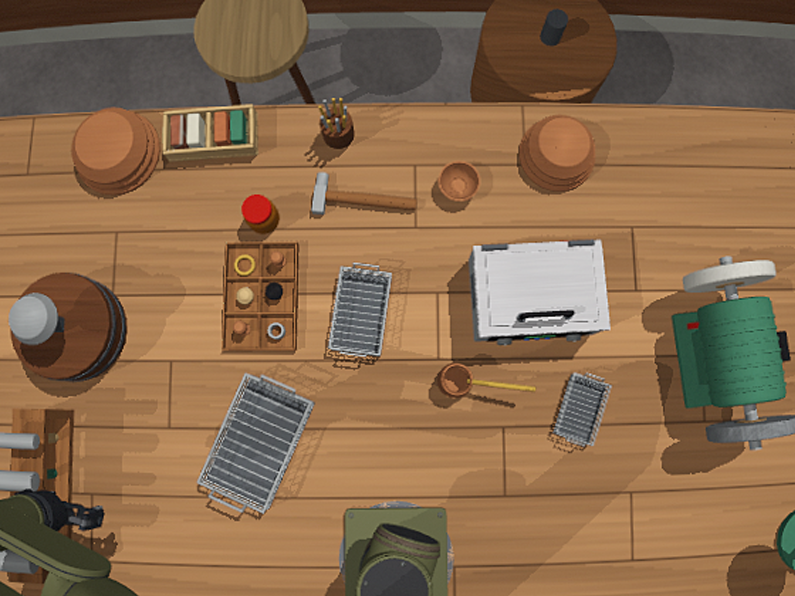

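View pics/s0.png

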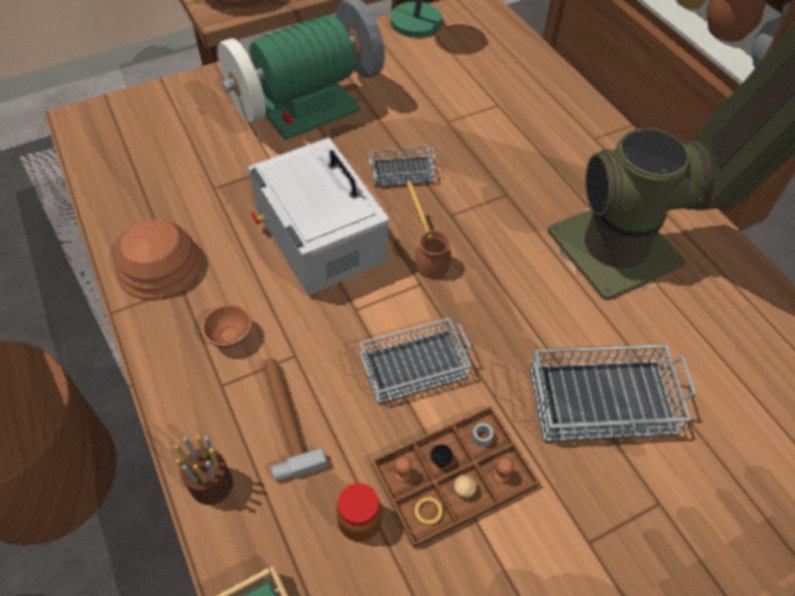

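The top view shows the tray around (260,298), with copper knobs at (276,260) and (240,327). The middle-sized basket is at (360,313), the cleaner at (540,290), its handle at (546,316), and the cezve at (455,378) with its handle pointing right. I'll take enlarged crops next.

Run:
```python
from h import *
im=manip.grab_frame('top')[:,:,::-1]
a=cv2.resize(im[155:265,150:290],None,fx=5.7,fy=5.4,interpolation=cv2.INTER_CUBIC)
cv2.imwrite('pics/a.png',a)
b=cv2.resize(im[160:290,300:440],None,fx=4.6,fy=4.6,interpolation=cv2.INTER_CUBIC);cv2.imwrite('pics/b.png',b)
```

```text
(no output)
```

View pics/a.png

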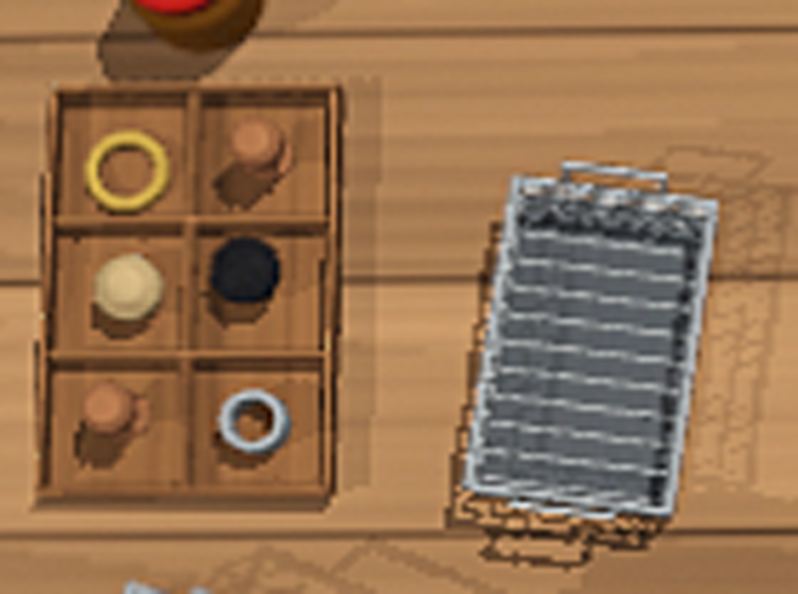

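View pics/b.png

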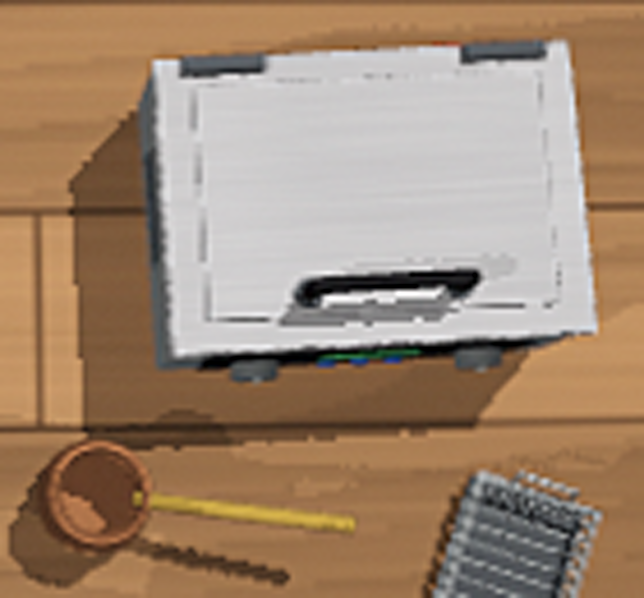

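Run:
```python
from h import *
A=lambda p:(150+(p[0]+.5)/5.7-.5,155+(p[1]+.5)/5.4-.5)
B=lambda p:(300+(p[0]+.5)/4.6-.5,160+(p[1]+.5)/4.6-.5)
def show(t,f,pts,z):
    W=np.array([px2w('top',f(p),z) for p in pts])[:,:2];print(t,W.round(0).tolist(),'mean',W.mean(0).round(1));return W
show('k',A,[(257,142),(108,405)],45)
W=show('basket',A,[(515,178),(716,202),(672,515),(470,487)],45);d=W[0]+W[1]-W[2]-W[3];print(np.degrees(np.arctan2(d[1],d[0])),np.linalg.norm(d)/2)
W=show('tray',A,[(55,90),(340,90),(332,498),(42,497)],22);d=W[0]+W[1]-W[2]-W[3];print(np.degrees(np.arctan2(d[1],d[0])),np.linalg.norm(d)/2)
W=show('lid',B,[(152,62),(568,42),(597,330),(175,358)],138);d=W[0]+W[1]-W[2]-W[3];print(np.degrees(np.arctan2(d[1],d[0])),np.linalg.norm(d)/2, np.linalg.norm(W[1]-W[0]))
d=W[0]-W[1]+W[3]-W[2];print('by y',np.degrees(np.arctan2(-d[0],d[1])))
W=show('bar',B,[(302,287),(478,276)],173)
show('cezve',B,[(98,495)],70);show('cezveh',B,[(350,524)],90)
def S(p):return ((p[0]+.5)/1.42-.5,(p[1]+.5)/1.42-.5)
for p in [(403,464),(506,463)]: print(px2w('scene',S(p),45))
for p in [(335,158),(355,192)]: print('bar scene',px2w('scene',S(p),173))
print(cam('top')[3].round(2))
```

```text
k [[615.0, 241.0], [471.0, 314.0]] mean [543.1 277.5]
basket [[593.0, 107.0], [579.0, 4.0], [411.0, 28.0], [426.0, 129.0]] mean [502.3  67.1]
-7.692904064487765 169.12402538667402
tray [[651.0, 353.0], [649.0, 202.0], [423.0, 203.0], [424.0, 353.0]] mean [536.5 277.7]
-0.1121673164760941 226.23732516693667
lid [[612.0, -155.0], [623.0, -408.0], [449.0, -415.0], [436.0, -164.0]] mean [ 530.  -285.5]
2.7370690535675872 175.95739203083937 252.8787361991451
by y 2.7297550065899983
bar [[472.0, -234.0], [477.0, -337.0]] mean [ 474.6 -285.4]
cezve [[359.0, -122.0]] mean [ 358.9 -122.4]
cezveh [[339.0, -272.0]] mean [ 338.6 -272.5]
[613.15921325 240.35698701  45.        ]
[465.38936319 311.92894637  45.        ]
bar scene [ 477.26891801 -316.64777735  173.        ]
bar scene [ 480.57844458 -218.77942469  173.        ]
[[-0.01  0.99 -0.16]
 [-1.   -0.01  0.  ]
 [ 0.    0.16  0.99]]
```

```bash
cat >> h.py <<'E'
def plan(x,y,z,yaw=None,n=None):
    """tool-frame shift (rows units) and turn to bring the TCP, tool straight down, y-axis at yaw, to x,y,z"""
    o=manip.observe();q=o["eef_rot"];M=R.from_quat([q[1],q[2],q[3],q[0]]);m=M.as_matrix()
    d=m.T@(np.array([x,y,z])-o["eef_pos"])
    if yaw is not None:
        a=np.radians(yaw);Y=np.array([np.cos(a),np.sin(a),0]);Z=np.array([0,0,-1.]);T=np.c_[np.cross(Y,Z),Y,Z]
        print('turn /6deg',(np.degrees((M.inv()*R.from_matrix(T)).as_rotvec())/6).round(3))
        print('shift after turn /40',(T.T@(np.array([x,y,z])-o["eef_pos"])/40).round(3))
    print('t',round(o["time_s"],2),'pos',np.round(o["eef_pos"],1),'open',round(o["opening"],1),'F',np.round(o["wrist_force"],1),'gf',o["gripper_force"]);print('shift now/40',(d/40).round(3))
E
python3 -c "
from h import *
plan(468,313,110,83)"
```

```text
turn /6deg [-0.015 -0.002 -1.104]
shift after turn /40 [-9.003 -5.073  2.404]
t 0.15 pos [135.3 558.3 206.2] open 85.2 F [ 0.  -0.5 -0. ] gf 0.0
shift now/40 [-9.528 -3.996  2.41 ]
```

Call:
{"method": "play_rows", "body": {"deltas": [{"claw": 0.1,"offset": [0,0,0],"rotation": [0,0,-0.55]},{"claw": 0.1,"offset": [0,0,0],"rotation": [0,0,-0.55]},{"claw": 0.1,"offset": [-0.6,-0.35,0.1],"rotation": [0,0,0]},{"claw": 0.1,"offset": [-0.7,-0.4,0.2],"rotation": [0,0,0]},{"claw": 0.1,"offset": [-0.7,-0.4,0.2],"rotation": [0,0,0]},{"claw": 0.1,"offset": [-0.7,-0.4,0.2],"rotation": [0,0,0]},{"claw": 0.1,"offset": [-0.7,-0.4,0.2],"rotation": [0,0,0]},{"claw": 0.1,"offset": [-0.7,-0.4,0.2],"rotation": [0,0,0]},{"claw": 0.1,"offset": [-0.7,-0.4,0.2],"rotation": [0,0,0]},{"claw": 0.1,"offset": [-0.7,-0.4,0.2],"rotation": [0,0,0]},{"claw": 0.1,"offset": [-0.7,-0.4,0.2],"rotation": [0,0,0]},{"claw": 0.1,"offset": [-0.7,-0.4,0.2],"rotation": [0,0,0]}], "grip_force": 40}}

```text
time_s: 1.15
eef_pos: [391.0, 367.0, 130.4]
eef_rot: [-0.0, 0.061, 0.998, -0.0]
wrist_force: [0.1, 0.5, -0.1]
opening: 46.9
gripper_force: 0.0
```

```bash
python3 -c "
from h import *
plan(468,313,110,83)"
```

```text
turn /6deg [-0.002 -0.003 -0.004]
shift after turn /40 [-2.075 -1.105  0.509]
t 1.15 pos [391.  367.  130.4] open 46.9 F [ 0.1  0.5 -0.1] gf 0.0
shift now/40 [-2.076 -1.104  0.509]
```

Call:
{"method": "play_rows", "body": {"deltas": [{"claw": 0.1,"offset": [-0.7,-0.4,0.2],"rotation": [0,0,0]},{"claw": 0.1,"offset": [-0.6,-0.3,0.2],"rotation": [0,0,0]},{"claw": 0.1,"offset": [-0.4,-0.2,0.1],"rotation": [0,0,0]},{"claw": 0.1,"offset": [0,0,0],"rotation": [0,0,0]},{"claw": 0.1,"offset": [0,0,0],"rotation": [0,0,0]}]}}

```text
time_s: 1.57
eef_pos: [453.4, 323.4, 110.3]
eef_rot: [-0.001, 0.062, 0.998, -0.0]
wrist_force: [-0.9, -0.2, -0.3]
opening: 46.9
gripper_force: 0.0
```

Run:
```python
from h import *
plan(468,313,60,83)
print(w2px('scene',[manip.observe()["eef_pos"],[468,313,45]]))
snap('scene','s1.png',(240,260,400,390),5)
```

```text
turn /6deg [-0.006 -0.013 -0.027]
shift after turn /40 [-0.394 -0.214  1.257]
t 1.57 pos [453.4 323.4 110.3] open 46.9 F [-0.9 -0.2 -0.3] gf 0.0
shift now/40 [-0.396 -0.212  1.256]
[[368.09571897 316.11050276]
 [355.456722   326.79316902]]
```

View pics/s1.png

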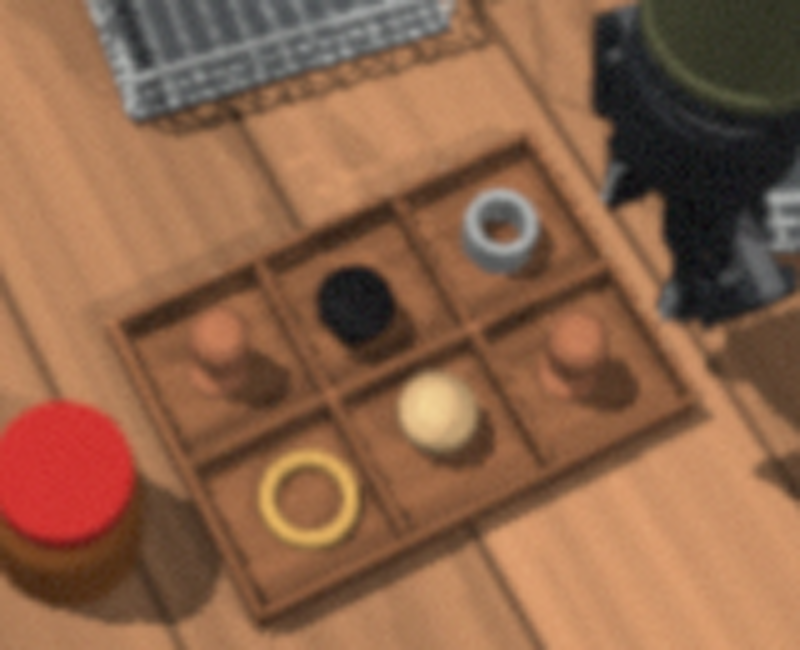

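The crop shows knob B's head at scene pixel (356,328), where I predicted (355.5,326.8). The gripper is just short of it, so I'll correct and go down.

Call:
{"method": "play_rows", "body": {"deltas": [{"claw": 0.1,"offset": [-0.2,-0.1,0.3],"rotation": [0,0,0]},{"claw": 0.1,"offset": [-0.2,-0.11,0.4],"rotation": [0,0,0]},{"claw": 0.1,"offset": [0,0,0.3],"rotation": [0,0,0]},{"claw": 0.1,"offset": [0,0,0.26],"rotation": [0,0,0]},{"claw": 0.1,"offset": [0,0,0],"rotation": [0,0,0]},{"claw": 0.1,"offset": [0,0,0],"rotation": [0,0,0]},{"claw": 0.1,"offset": [0,0,0],"rotation": [0,0,0]}]}}

```text
time_s: 2.2
eef_pos: [467.9, 314.5, 60.8]
eef_rot: [0.0, 0.061, 0.998, 0.0]
wrist_force: [-0.8, 0.6, -0.4]
opening: 47.0
gripper_force: 0.0
```

```bash
python3 -c "
from h import *
plan(468,313,21,83)"
```

```text
turn /6deg [0.003 0.004 0.005]
shift after turn /40 [-0.006 -0.036  0.995]
t 2.2 pos [467.9 314.5  60.8] open 47.0 F [-0.8  0.6 -0.4] gf 0.0
shift now/40 [-0.006 -0.037  0.995]
```

Call:
{"method": "play_rows", "body": {"deltas": [{"claw": 0.1,"offset": [0,-0.02,0.25],"rotation": [0,0,0]},{"claw": 0.1,"offset": [0,0,0.25],"rotation": [0,0,0]},{"claw": 0.1,"offset": [0,0,0.25],"rotation": [0,0,0]},{"claw": 0.1,"offset": [0,0,0.22],"rotation": [0,0,0]},{"claw": 0.1,"offset": [0,0,0],"rotation": [0,0,0]},{"claw": 0.1,"offset": [0,0,0],"rotation": [0,0,0]},{"claw": -0.6,"offset": [0,0,0],"rotation": [0,0,0]},{"claw": -0.6,"offset": [0,0,0],"rotation": [0,0,0]},{"claw": -0.6,"offset": [0,0,0],"rotation": [0,0,0]},{"claw": -0.6,"offset": [0,0,0],"rotation": [0,0,0]},{"claw": -0.6,"offset": [0,0,0],"rotation": [0,0,0]}]}}

```text
time_s: 3.12
eef_pos: [468.4, 313.4, 22.3]
eef_rot: [0.001, 0.061, 0.998, 0.0]
wrist_force: [0.1, -0.9, 1.8]
opening: 23.0
gripper_force: 35.9
```

```bash
python3 -c "
from h import *
plan(468,313,21,83)"
```

```text
turn /6deg [ 0.008  0.01  -0.004]
shift after turn /40 [ 0.009 -0.011  0.033]
t 3.12 pos [468.4 313.4  22.3] open 23.0 F [ 0.1 -0.9  1.8] gf 35.916727882795385
shift now/40 [ 0.009 -0.011  0.033]
```

Run:
```python
from h import *
im=manip.grab_frame('scene')[:,:,::-1]
cv2.imwrite('pics/s2.png',cv2.resize(im[285:365,310:420],None,fx=7,fy=7,interpolation=cv2.INTER_CUBIC))
```

```text
(no output)
```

View pics/s2.png

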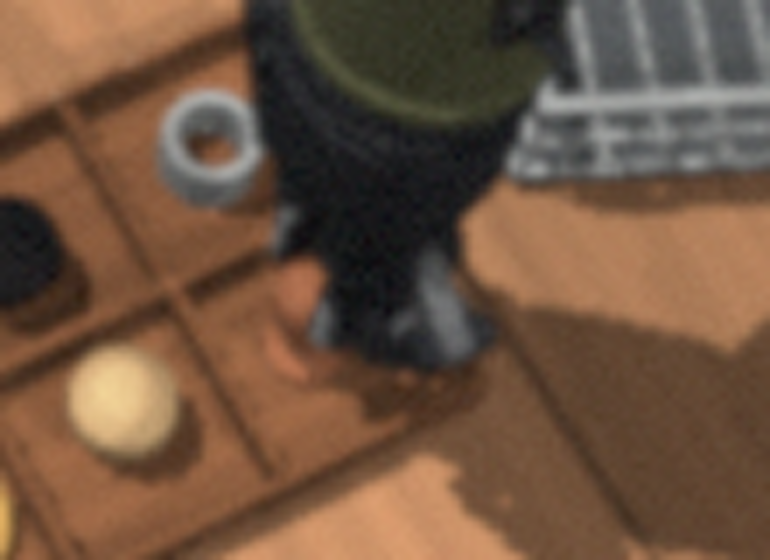

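Run:
```python
from h import *
f=lambda P:((w2px('scene',P)-[310,285])*7).round(0).tolist()
for x,y in((468,313),(472,313),(478,313),(485,313)): print(x,y,'head',f([[x+14,y,35],[x,y,50],[x+14,y,2],[x,y-14,35]]))
print('pad +x edge tip near/far',f([[479,327,24],[479,299,24],[457,327,24]]))
print(px2w('scene',(310+300/7,285+355/7),8),px2w('scene',(310+288/7,285+280/7),35))
```

```text
468 313 head [[277.0, 323.0], [320.0, 286.0], [264.0, 361.0], [291.0, 268.0]]
472 313 head [[266.0, 328.0], [310.0, 292.0], [253.0, 366.0], [281.0, 274.0]]
478 313 head [[251.0, 336.0], [294.0, 300.0], [238.0, 374.0], [265.0, 281.0]]
485 313 head [[232.0, 345.0], [275.0, 309.0], [220.0, 383.0], [247.0, 290.0]]
pad +x edge tip near/far [[303.0, 368.0], [258.0, 296.0], [360.0, 340.0]]
[472.08985271 318.2456322    8.        ] [471.09639885 301.93859015  35.        ]
```

The knob is still centred, but the pads are gripping the dome at 23 mm wide. I'll open narrowly and grip again lower.

Call:
{"method": "play_rows", "body": {"deltas": [{"claw": -0.1,"offset": [0,0,0],"rotation": [0,0,0]},{"claw": -0.1,"offset": [0,0,0],"rotation": [0,0,0]},{"claw": -0.1,"offset": [0,0,0.05],"rotation": [0,0,0]},{"claw": -0.1,"offset": [0,0,0.1],"rotation": [0,0,0]},{"claw": -0.1,"offset": [0,0,0.05],"rotation": [0,0,0]},{"claw": -0.1,"offset": [0,0,0],"rotation": [0,0,0]},{"claw": -0.7,"offset": [0,0,0],"rotation": [0,0,0]},{"claw": -0.7,"offset": [0,0,0],"rotation": [0,0,0]},{"claw": -0.7,"offset": [0,0,0],"rotation": [0,0,0]},{"claw": -0.7,"offset": [0,0,0],"rotation": [0,0,0]}]}}

```text
time_s: 4.0
eef_pos: [467.8, 313.1, 13.6]
eef_rot: [-0.0, 0.061, 0.998, -0.0]
wrist_force: [-0.3, -0.0, -1.5]
opening: 25.4
gripper_force: 39.1
```

Call:
{"method": "play_rows", "body": {"deltas": [{"claw": -0.7,"offset": [0,0,-0.2],"rotation": [0,0,0]},{"claw": -0.7,"offset": [0,0,-0.4],"rotation": [0,0,0]},{"claw": -0.7,"offset": [0,0,-0.5],"rotation": [0,0,0]},{"claw": -0.7,"offset": [0,0,-0.5],"rotation": [0,0,0]},{"claw": -0.7,"offset": [0,0,-0.4],"rotation": [0,0,0]},{"claw": -0.7,"offset": [0,0,0],"rotation": [0,0,0]}]}}

```text
time_s: 4.5
eef_pos: [470.4, 314.5, 97.6]
eef_rot: [0.003, 0.061, 0.998, 0.002]
wrist_force: [0.4, 0.5, -0.7]
opening: 25.1
gripper_force: 39.2
```

```bash
python3 -c "
from h import *
plan(464,72,93,83)"
```

```text
turn /6deg [ 0.042  0.057 -0.003]
shift after turn /40 [-0.581 -6.038  0.116]
t 4.5 pos [470.4 314.5  97.6] open 25.1 F [ 0.4  0.5 -0.7] gf 39.20129433623515
shift now/40 [-0.582 -6.038  0.093]
```

Call:
{"method": "play_rows", "body": {"deltas": [{"claw": -0.7,"offset": [0,-0.3,0],"rotation": [0,0,0]},{"claw": -0.7,"offset": [-0.05,-0.5,0],"rotation": [0,0,0]},{"claw": -0.7,"offset": [-0.05,-0.6,0],"rotation": [0,0,0]},{"claw": -0.7,"offset": [-0.05,-0.6,0],"rotation": [0,0,0]},{"claw": -0.7,"offset": [-0.05,-0.6,0],"rotation": [0,0,0]},{"claw": -0.7,"offset": [-0.05,-0.6,0],"rotation": [0,0,0]},{"claw": -0.7,"offset": [-0.05,-0.6,0],"rotation": [0,0,0]},{"claw": -0.7,"offset": [-0.05,-0.6,0],"rotation": [0,0,0]},{"claw": -0.7,"offset": [-0.05,-0.6,0],"rotation": [0,0,0]},{"claw": -0.7,"offset": [-0.05,-0.5,0],"rotation": [0,0,0]},{"claw": -0.7,"offset": [-0.05,-0.4,0],"rotation": [0,0,0]},{"claw": -0.7,"offset": [0,0,0],"rotation": [0,0,0]}]}}

```text
time_s: 5.5
eef_pos: [456.7, 73.2, 92.4]
eef_rot: [-0.002, 0.063, 0.998, -0.001]
wrist_force: [-1.1, -0.2, -1.1]
opening: 25.1
gripper_force: 39.3
```

```bash
python3 -c "
from h import *
plan(464,72,18,83)"
```

```text
turn /6deg [-0.021 -0.033 -0.028]
shift after turn /40 [-0.185 -0.008  1.859]
t 5.5 pos [456.7  73.2  92.4] open 25.1 F [-1.1 -0.2 -1.1] gf 39.267286132089794
shift now/40 [-0.192 -0.004  1.859]
```

Call:
{"method": "play_rows", "body": {"deltas": [{"claw": -0.7,"offset": [-0.1,0,0],"rotation": [0,0,0]},{"claw": -0.7,"offset": [-0.05,0,0.3],"rotation": [0,0,0]},{"claw": -0.7,"offset": [0,0,0.4],"rotation": [0,0,0]},{"claw": -0.7,"offset": [0,0,0.4],"rotation": [0,0,0]},{"claw": -0.7,"offset": [0,0,0.3],"rotation": [0,0,0]},{"claw": -0.7,"offset": [0,0,0.2],"rotation": [0,0,0]},{"claw": -0.7,"offset": [0,0,0.1],"rotation": [0,0,0]},{"claw": -0.7,"offset": [0,0,0],"rotation": [0,0,0]},{"claw": -0.7,"offset": [0,0,0],"rotation": [0,0,0]}]}}

```text
time_s: 6.25
eef_pos: [465.0, 76.0, 25.7]
eef_rot: [-0.0, 0.061, 0.998, 0.0]
wrist_force: [0.5, 0.6, -0.8]
opening: 25.2
gripper_force: 39.3
```

```bash
python3 -c "
from h import *
plan(464,72,18,83)"
```

```text
turn /6deg [ 0.001 -0.002 -0.   ]
shift after turn /40 [ 0.013 -0.103  0.192]
t 6.25 pos [465.   76.   25.7] open 25.2 F [ 0.5  0.6 -0.8] gf 39.27685716189444
shift now/40 [ 0.013 -0.103  0.192]
```

Call:
{"method": "play_rows", "body": {"deltas": [{"claw": -0.7,"offset": [0,-0.08,0.08],"rotation": [0,0,0]},{"claw": -0.7,"offset": [0,0,0.06],"rotation": [0,0,0]},{"claw": -0.7,"offset": [0,0,0.03],"rotation": [0,0,0]},{"claw": -0.7,"offset": [0,0,0],"rotation": [0,0,0]},{"claw": -0.7,"offset": [0,0,0],"rotation": [0,0,0]}]}}

```text
time_s: 6.67
eef_pos: [464.5, 72.5, 19.0]
eef_rot: [0.0, 0.061, 0.998, 0.0]
wrist_force: [-0.7, 0.4, -1.1]
opening: 25.1
gripper_force: 39.3
```

Next I'll lower the last 2 mm, release, and rise.

Call:
{"method": "play_rows", "body": {"deltas": [{"claw": -0.7,"offset": [0,0,0.03],"rotation": [0,0,0]},{"claw": -0.7,"offset": [0,0,0.02],"rotation": [0,0,0]},{"claw": -0.7,"offset": [0,0,0],"rotation": [0,0,0]},{"claw": 0.0,"offset": [0,0,0],"rotation": [0,0,0]},{"claw": 0.0,"offset": [0,0,0],"rotation": [0,0,0]},{"claw": 0.0,"offset": [0,0,0],"rotation": [0,0,0]},{"claw": 0.0,"offset": [0,0,-0.2],"rotation": [0,0,0]},{"claw": 0.0,"offset": [0,0,-0.4],"rotation": [0,0,0]},{"claw": 0.0,"offset": [0,0,-0.5],"rotation": [0,0,0]},{"claw": 0.0,"offset": [0,0,-0.6],"rotation": [0,0,0]},{"claw": 0.0,"offset": [0,0,-0.4],"rotation": [0,0,0]},{"claw": 0.0,"offset": [0,0,0],"rotation": [0,0,0]}]}}

```text
time_s: 7.67
eef_pos: [467.4, 72.8, 104.7]
eef_rot: [0.004, 0.061, 0.998, 0.0]
wrist_force: [0.1, 0.9, 0.1]
opening: 43.0
gripper_force: 0.0
```

```bash
python3 -c "
from h import *
plan(614,241,90,83)"
```

```text
turn /6deg [ 0.013  0.071 -0.003]
shift after turn /40 [-3.126  4.621  0.368]
t 7.67 pos [467.4  72.8 104.7] open 43.0 F [0.1 0.9 0.1] gf 0.0
shift now/40 [-3.121  4.622  0.398]
```

Call:
{"method": "play_rows", "body": {"deltas": [{"claw": 0.0,"offset": [-0.3,0.45,0],"rotation": [0,0,0]},{"claw": 0.0,"offset": [-0.4,0.6,0.05],"rotation": [0,0,0]},{"claw": 0.0,"offset": [-0.4,0.6,0.05],"rotation": [0,0,0]},{"claw": 0.0,"offset": [-0.4,0.6,0.05],"rotation": [0,0,0]},{"claw": 0.0,"offset": [-0.4,0.6,0.05],"rotation": [0,0,0]},{"claw": 0.0,"offset": [-0.4,0.6,0.05],"rotation": [0,0,0]},{"claw": 0.0,"offset": [-0.4,0.6,0.05],"rotation": [0,0,0]},{"claw": 0.0,"offset": [-0.3,0.45,0.05],"rotation": [0,0,0]},{"claw": 0.0,"offset": [-0.1,0.12,0],"rotation": [0,0,0]},{"claw": 0.0,"offset": [0,0,0],"rotation": [0,0,0]},{"claw": 0.0,"offset": [0,0,0],"rotation": [0,0,0]},{"claw": 0.0,"offset": [0,0,0],"rotation": [0,0,0]}]}}

```text
time_s: 8.67
eef_pos: [608.6, 239.5, 86.6]
eef_rot: [-0.001, 0.061, 0.998, -0.001]
wrist_force: [0.0, 0.6, 0.1]
opening: 42.7
gripper_force: 0.0
```

Run:
```python
from h import *
plan(614,241,60,83)
im=manip.grab_frame('scene')[:,:,::-1]
cv2.imwrite('pics/s3.png',cv2.resize(im[210:380,240:390],None,fx=3.5,fy=3.5,interpolation=cv2.INTER_CUBIC))
```

```text
turn /6deg [-0.013 -0.018 -0.008]
shift after turn /40 [-0.129  0.052  0.664]
t 8.67 pos [608.6 239.5  86.6] open 42.7 F [0.  0.6 0.1] gf 0.0
shift now/40 [-0.131  0.053  0.663]
```

View pics/s3.png

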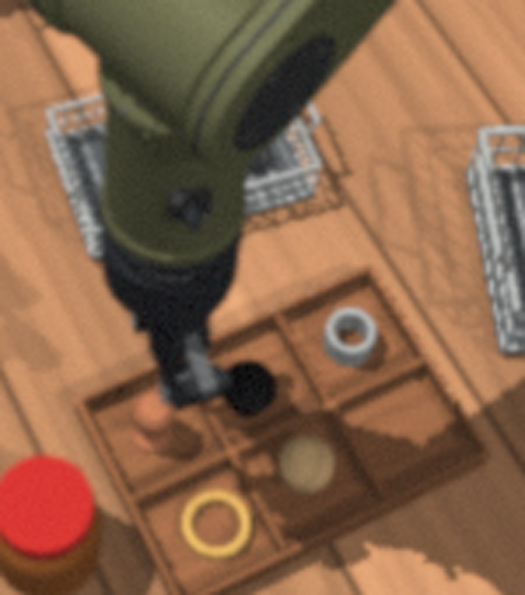

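Knob B is gone from its compartment and knob A's head, at (153,405) in the crop, is just ahead of the fingers. I'll align and descend to knob A.

Call:
{"method": "play_rows", "body": {"deltas": [{"claw": -0.1,"offset": [-0.13,0.05,0],"rotation": [0,0,0]},{"claw": -0.1,"offset": [0,0,0.2],"rotation": [0,0,0]},{"claw": -0.1,"offset": [0,0,0.25],"rotation": [0,0,0]},{"claw": -0.1,"offset": [0,0,0.2],"rotation": [0,0,0]},{"claw": -0.1,"offset": [0,0,0],"rotation": [0,0,0]},{"claw": -0.1,"offset": [0,0,0],"rotation": [0,0,0]},{"claw": -0.1,"offset": [0,0,0],"rotation": [0,0,0]}]}}

```text
time_s: 9.3
eef_pos: [615.3, 242.1, 60.5]
eef_rot: [-0.0, 0.061, 0.998, -0.0]
wrist_force: [0.7, 0.6, -1.3]
opening: 38.3
gripper_force: 0.0
```

```bash
python3 -c "
from h import *
plan(614,241,14,83)"
```

```text
turn /6deg [-0.003 -0.006 -0.004]
shift after turn /40 [ 0.03  -0.03   1.162]
t 9.3 pos [615.3 242.1  60.5] open 38.3 F [ 0.7  0.6 -1.3] gf 0.0
shift now/40 [ 0.029 -0.03   1.162]
```

Call:
{"method": "play_rows", "body": {"deltas": [{"claw": -0.1,"offset": [0.02,-0.02,0.25],"rotation": [0,0,0]},{"claw": -0.1,"offset": [0,0,0.3],"rotation": [0,0,0]},{"claw": -0.1,"offset": [0,0,0.3],"rotation": [0,0,0]},{"claw": -0.1,"offset": [0,0,0.2],"rotation": [0,0,0]},{"claw": -0.1,"offset": [0,0,0.1],"rotation": [0,0,0]},{"claw": -0.1,"offset": [0,0,0],"rotation": [0,0,0]},{"claw": -0.1,"offset": [0,0,0],"rotation": [0,0,0]},{"claw": -0.7,"offset": [0,0,0],"rotation": [0,0,0]},{"claw": -0.7,"offset": [0,0,0],"rotation": [0,0,0]},{"claw": -0.7,"offset": [0,0,0],"rotation": [0,0,0]},{"claw": -0.7,"offset": [0,0,0],"rotation": [0,0,0]}]}}

```text
time_s: 10.22
eef_pos: [615.0, 241.6, 15.5]
eef_rot: [0.0, 0.061, 0.998, 0.0]
wrist_force: [1.2, -0.2, -0.3]
opening: 24.9
gripper_force: 39.4
```

Call:
{"method": "play_rows", "body": {"deltas": [{"claw": -0.7,"offset": [0,0,-0.2],"rotation": [0,0,0]},{"claw": -0.7,"offset": [0,0,-0.4],"rotation": [0,0,0]},{"claw": -0.7,"offset": [0,0,-0.5],"rotation": [0,0,0]},{"claw": -0.7,"offset": [0,0,-0.5],"rotation": [0,0,0]},{"claw": -0.7,"offset": [0,0,-0.5],"rotation": [0,0,0]},{"claw": -0.7,"offset": [0,0,0],"rotation": [0,0,0]},{"claw": -0.7,"offset": [0,0,0],"rotation": [0,0,0]}]}}

```text
time_s: 10.8
eef_pos: [615.8, 241.8, 100.8]
eef_rot: [0.002, 0.061, 0.998, 0.001]
wrist_force: [-0.4, 0.7, -1.1]
opening: 25.1
gripper_force: 39.4
```

```bash
python3 -c "
from h import *
plan(540,62,95,83)"
```

```text
turn /6deg [ 0.015  0.033 -0.004]
shift after turn /40 [ 1.333 -4.691  0.145]
t 10.8 pos [615.8 241.8 100.8] open 25.1 F [-0.4  0.7 -1.1] gf 39.38878756016493
shift now/40 [ 1.331 -4.692  0.133]
```

Call:
{"method": "play_rows", "body": {"deltas": [{"claw": -0.7,"offset": [0.1,-0.3,0],"rotation": [0,0,0]},{"claw": -0.7,"offset": [0.15,-0.5,0],"rotation": [0,0,0]},{"claw": -0.7,"offset": [0.15,-0.55,0],"rotation": [0,0,0]},{"claw": -0.7,"offset": [0.15,-0.55,0],"rotation": [0,0,0]},{"claw": -0.7,"offset": [0.15,-0.55,0],"rotation": [0,0,0]},{"claw": -0.7,"offset": [0.15,-0.55,0],"rotation": [0,0,0]},{"claw": -0.7,"offset": [0.15,-0.55,0],"rotation": [0,0,0]},{"claw": -0.7,"offset": [0.15,-0.5,0],"rotation": [0,0,0]},{"claw": -0.7,"offset": [0.1,-0.4,0],"rotation": [0,0,0]},{"claw": -0.7,"offset": [0.05,-0.2,0],"rotation": [0,0,0]},{"claw": -0.7,"offset": [0,0,0],"rotation": [0,0,0]},{"claw": -0.7,"offset": [0,0,0],"rotation": [0,0,0]}]}}

```text
time_s: 11.8
eef_pos: [539.6, 62.9, 98.2]
eef_rot: [-0.001, 0.062, 0.998, 0.0]
wrist_force: [0.0, -0.4, -0.9]
opening: 24.7
gripper_force: 39.4
```

```bash
python3 -c "
from h import *
plan(540,62,20,83)"
```

```text
turn /6deg [ 0.002 -0.013 -0.017]
shift after turn /40 [-0.012 -0.021  1.956]
t 11.8 pos [539.6  62.9  98.2] open 24.7 F [ 0.  -0.4 -0.9] gf 39.43093540146947
shift now/40 [-0.014 -0.022  1.956]
```

Call:
{"method": "play_rows", "body": {"deltas": [{"claw": -0.7,"offset": [0,0,0.2],"rotation": [0,0,0]},{"claw": -0.7,"offset": [0,0,0.35],"rotation": [0,0,0]},{"claw": -0.7,"offset": [0,0,0.4],"rotation": [0,0,0]},{"claw": -0.7,"offset": [0,0,0.4],"rotation": [0,0,0]},{"claw": -0.7,"offset": [0,0,0.3],"rotation": [0,0,0]},{"claw": -0.7,"offset": [0,0,0.15],"rotation": [0,0,0]},{"claw": -0.7,"offset": [0,0,0.1],"rotation": [0,0,0]},{"claw": -0.7,"offset": [0,0,0],"rotation": [0,0,0]},{"claw": -0.7,"offset": [0,0,0],"rotation": [0,0,0]},{"claw": -0.7,"offset": [0,0,0],"rotation": [0,0,0]}]}}

```text
time_s: 12.63
eef_pos: [541.1, 63.4, 23.5]
eef_rot: [0.001, 0.061, 0.998, 0.0]
wrist_force: [-0.4, -0.6, -0.8]
opening: 24.6
gripper_force: 39.4
```

Call:
{"method": "play_rows", "body": {"deltas": [{"claw": -0.7,"offset": [0,0,0.06],"rotation": [0,0,0]},{"claw": -0.7,"offset": [0,0,0.05],"rotation": [0,0,0]},{"claw": -0.7,"offset": [0,0,0],"rotation": [0,0,0]},{"claw": -0.7,"offset": [0,0,0],"rotation": [0,0,0]},{"claw": 0.0,"offset": [0,0,0],"rotation": [0,0,0]},{"claw": 0.0,"offset": [0,0,0],"rotation": [0,0,0]},{"claw": 0.0,"offset": [0,0,0],"rotation": [0,0,0]},{"claw": 0.0,"offset": [0,0,-0.2],"rotation": [0,0,0]},{"claw": 0.0,"offset": [0,0,-0.4],"rotation": [0,0,0]},{"claw": 0.0,"offset": [0,0,-0.6],"rotation": [0,0,0]},{"claw": 0.0,"offset": [0,0,-0.7],"rotation": [0,0,0]},{"claw": 0.0,"offset": [0,0,-0.7],"rotation": [0,0,0]}]}}

```text
time_s: 13.63
eef_pos: [539.7, 63.2, 123.8]
eef_rot: [-0.001, 0.061, 0.998, -0.0]
wrist_force: [-0.2, 0.1, -0.2]
opening: 42.2
gripper_force: 0.0
```

Call:
{"method": "play_rows", "body": {"deltas": [{"claw": 0.2,"offset": [0,0,-0.7],"rotation": [0,0,0]},{"claw": 0.2,"offset": [0,0,-0.7],"rotation": [0,0,0]},{"claw": 0.2,"offset": [0,0,-0.7],"rotation": [0,0,0]},{"claw": 0.2,"offset": [0,0,-0.5],"rotation": [0,0,0]},{"claw": 0.2,"offset": [0,0,0],"rotation": [0,0,0]}]}}

```text
time_s: 14.05
eef_pos: [543.4, 63.3, 232.4]
eef_rot: [0.005, 0.061, 0.998, 0.001]
wrist_force: [1.1, 0.1, -0.2]
opening: 51.4
gripper_force: 0.0
```

Run:
```python
from h import *
plan(475,-286,240,2.7)
im=manip.grab_frame('top')[:,:,::-1]
cv2.imwrite('pics/t4.png',cv2.resize(im[170:270,210:310],None,fx=5,fy=5,interpolation=cv2.INTER_CUBIC))
```

```text
turn /6deg [ 0.082  0.07  13.379]
shift after turn /40 [-8.643 -2.121 -0.19 ]
t 14.05 pos [543.4  63.3 232.4] open 51.4 F [ 1.1  0.1 -0.2] gf 0.0
shift now/40 [ 0.628 -8.877 -0.211]
```

View pics/t4.png

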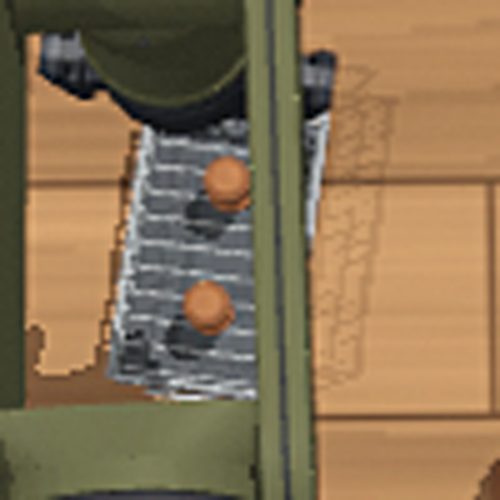

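Both knobs stand in the basket, at crop (228,183) and (208,307). Next I'll turn the tool and move to the lid.

Call:
{"method": "play_rows", "body": {"deltas": [{"claw": 0.2,"offset": [0,0,0],"rotation": [0,0,1]},{"claw": 0.2,"offset": [0,0,0],"rotation": [0,0,1]},{"claw": 0.2,"offset": [0,0,0],"rotation": [0,0,1]},{"claw": 0.2,"offset": [0,0,0],"rotation": [0,0,1]},{"claw": 0.2,"offset": [0,0,0],"rotation": [0,0,1]},{"claw": 0.2,"offset": [0,0,0],"rotation": [0,0,1]},{"claw": 0.2,"offset": [0,0,0],"rotation": [0,0,1]},{"claw": 0.2,"offset": [0,0,0],"rotation": [0,0,1]},{"claw": 0.2,"offset": [0,0,0],"rotation": [0,0,1]},{"claw": 0.2,"offset": [0,0,0],"rotation": [0,0,1]},{"claw": 0.2,"offset": [0,0,0],"rotation": [0,0,1]},{"claw": 0.2,"offset": [0,0,0],"rotation": [0,0,1]}]}}

```text
time_s: 15.1
eef_pos: [539.0, 63.1, 225.0]
eef_rot: [-0.001, 0.638, 0.77, -0.001]
wrist_force: [0.5, -0.2, -0.6]
opening: 51.4
gripper_force: 0.0
```

```bash
python3 -c "
from h import *
plan(475,-286,230,2.7)"
```

```text
turn /6deg [-0.03  -0.002  1.329]
shift after turn /40 [-8.643 -2.01  -0.124]
t 15.1 pos [539.   63.1 225. ] open 51.4 F [ 0.5 -0.2 -0.6] gf 0.0
shift now/40 [-8.28  -3.19  -0.118]
```

Call:
{"method": "play_rows", "body": {"deltas": [{"claw": 0.2,"offset": [0,0,0],"rotation": [0,0,0.7]},{"claw": 0.2,"offset": [0,0,0],"rotation": [0,0,0.6]},{"claw": 0.2,"offset": [-0.5,-0.1,0],"rotation": [0,0,0]},{"claw": 0.2,"offset": [-0.7,-0.2,0],"rotation": [0,0,0]},{"claw": 0.2,"offset": [-0.7,-0.2,0],"rotation": [0,0,0]},{"claw": 0.2,"offset": [-0.7,-0.2,0],"rotation": [0,0,0]},{"claw": 0.2,"offset": [-0.7,-0.2,0],"rotation": [0,0,0]},{"claw": 0.2,"offset": [-0.7,-0.2,0],"rotation": [0,0,0]},{"claw": 0.2,"offset": [-0.7,-0.2,0],"rotation": [0,0,0]},{"claw": 0.2,"offset": [-0.7,-0.2,0],"rotation": [0,0,0]},{"claw": 0.2,"offset": [-0.7,-0.2,0],"rotation": [0,0,0]},{"claw": 0.2,"offset": [-0.7,-0.1,0],"rotation": [0,0,0]}]}}

```text
time_s: 16.1
eef_pos: [481.2, -213.0, 225.2]
eef_rot: [-0.002, 0.687, 0.726, -0.001]
wrist_force: [0.2, -0.5, 0.3]
opening: 51.6
gripper_force: 0.0
```

```bash
python3 -c "
from h import *
plan(475,-286,215,2.7)"
```

```text
turn /6deg [-0.03  -0.016  0.077]
shift after turn /40 [-1.816 -0.241  0.254]
t 16.1 pos [ 481.2 -213.   225.2] open 51.6 F [ 0.2 -0.5  0.3] gf 0.0
shift now/40 [-1.814 -0.255  0.252]
```

Call:
{"method": "play_rows", "body": {"deltas": [{"claw": 0.2,"offset": [-0.6,-0.1,0],"rotation": [0,0,0]},{"claw": 0.2,"offset": [-0.5,-0.1,0],"rotation": [0,0,0]},{"claw": 0.2,"offset": [-0.4,0,0.2],"rotation": [0,0,0]},{"claw": 0.2,"offset": [-0.2,0,0],"rotation": [0,0,0]},{"claw": 0.2,"offset": [0,0,0],"rotation": [0,0,0]},{"claw": 0.2,"offset": [0,0,0],"rotation": [0,0,0]},{"claw": 0.2,"offset": [0,0,0],"rotation": [0,0,0]}]}}

```text
time_s: 16.68
eef_pos: [479.2, -279.4, 218.1]
eef_rot: [-0.001, 0.687, 0.727, 0.0]
wrist_force: [-0.4, 0.1, -0.5]
opening: 51.1
gripper_force: 0.0
```

Run:
```python
from h import *
plan(475,-286,160,2.7)
im=manip.grab_frame('scene')[:,:,::-1]
cv2.imwrite('pics/s5.png',cv2.resize(im[80:210,160:320],None,fx=4.5,fy=4.5,interpolation=cv2.INTER_CUBIC))
f=lambda P:((w2px('scene',P)-[160,80])*4.5).round(0).tolist()
print(f([manip.observe()["eef_pos"],[475,-286,173]]))
```

```text
turn /6deg [-0.006 -0.013  0.087]
shift after turn /40 [-0.159 -0.113  1.453]
t 16.68 pos [ 479.2 -279.4  218.1] open 51.1 F [-0.4  0.1 -0.5] gf 0.0
shift now/40 [-0.16  -0.113  1.453]
[[360.0, 123.0], [365.0, 171.0]]
```

View pics/s5.png

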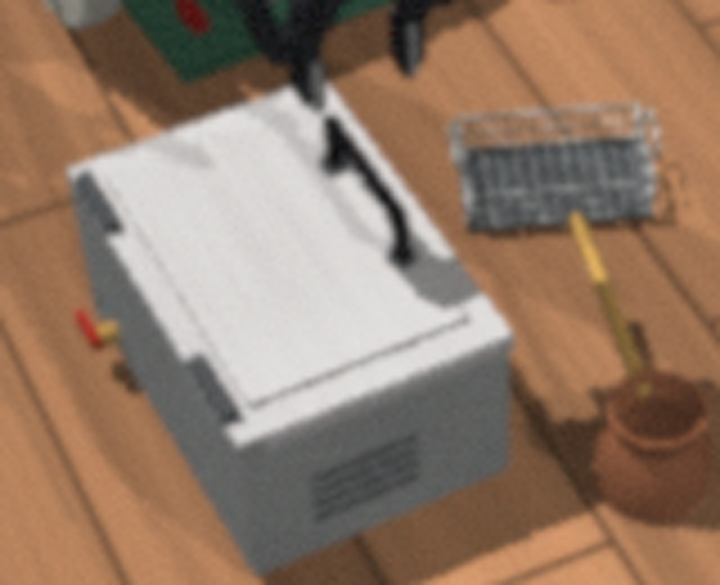

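Handle is at crop (332,122)–(405,240), matching the estimate in x, and the fingers straddle it from above. I'll descend.

Call:
{"method": "play_rows", "body": {"deltas": [{"claw": 0.0,"offset": [-0.12,-0.11,0.1],"rotation": [0,0,0.09]},{"claw": 0.0,"offset": [0,0,0.3],"rotation": [0,0,0]},{"claw": 0.0,"offset": [0,0,0.4],"rotation": [0,0,0]},{"claw": 0.0,"offset": [0,0,0.3],"rotation": [0,0,0]},{"claw": 0.0,"offset": [0,0,0.2],"rotation": [0,0,0]},{"claw": 0.0,"offset": [0,0,0.1],"rotation": [0,0,0]},{"claw": 0.0,"offset": [0,0,0],"rotation": [0,0,0]},{"claw": 0.0,"offset": [0,0,0],"rotation": [0,0,0]},{"claw": 0.0,"offset": [0,0,0],"rotation": [0,0,0]}]}}

```text
time_s: 17.48
eef_pos: [475.7, -286.0, 163.3]
eef_rot: [0.001, 0.691, 0.723, 0.0]
wrist_force: [-1.5, -0.3, 0.7]
opening: 42.7
gripper_force: 0.0
```

```bash
python3 -c "
from h import *
plan(475,-284,153,2.7)"
```

```text
turn /6deg [ 0.011  0.009 -0.009]
shift after turn /40 [ 0.052 -0.015  0.256]
t 17.48 pos [ 475.7 -286.   163.3] open 42.7 F [-1.5 -0.3  0.7] gf 0.0
shift now/40 [ 0.052 -0.016  0.256]
```

Call:
{"method": "play_rows", "body": {"deltas": [{"claw": 0.0,"offset": [0,0,0.12],"rotation": [0,0,0]},{"claw": 0.0,"offset": [0,0,0.13],"rotation": [0,0,0]},{"claw": 0.0,"offset": [0,0,0],"rotation": [0,0,0]},{"claw": -0.5,"offset": [0,0,0],"rotation": [0,0,0]},{"claw": -1,"offset": [0,0,0],"rotation": [0,0,0]},{"claw": -1,"offset": [0,0,0],"rotation": [0,0,0]},{"claw": -1,"offset": [0,0,0],"rotation": [0,0,0]},{"claw": -1,"offset": [0,0,0],"rotation": [0,0,0]},{"claw": -1,"offset": [0,0,0],"rotation": [0,0,0]},{"claw": -1,"offset": [0,0,0],"rotation": [0,0,0]}]}}

```text
time_s: 18.32
eef_pos: [475.5, -286.1, 153.5]
eef_rot: [0.001, 0.691, 0.723, 0.0]
wrist_force: [-1.4, 0.7, 5.9]
opening: 0.0
gripper_force: 2.8
```

Call:
{"method": "play_rows", "body": {"deltas": [{"claw": 0.0,"offset": [0,0,0],"rotation": [0,0,0]},{"claw": 0.0,"offset": [0,0,0],"rotation": [0,0,0]},{"claw": 0.0,"offset": [0,0,0],"rotation": [0,0,0]},{"claw": 0.0,"offset": [0,0,0],"rotation": [0,0,0]}]}}

```text
time_s: 18.65
eef_pos: [474.9, -285.6, 152.2]
eef_rot: [-0.0, 0.691, 0.723, -0.0]
wrist_force: [0.6, 0.4, -1.2]
opening: 42.9
gripper_force: 0.0
```

Call:
{"method": "play_rows", "body": {"deltas": [{"claw": 0.0,"offset": [0,0,0.1],"rotation": [0,0,0]},{"claw": 0.0,"offset": [0,0,0.1],"rotation": [0,0,0]},{"claw": 0.0,"offset": [0,0,0],"rotation": [0,0,0]},{"claw": 0.0,"offset": [0,0,0],"rotation": [0,0,0]}]}}

```text
time_s: 18.98
eef_pos: [474.7, -285.4, 143.8]
eef_rot: [-0.001, 0.691, 0.723, -0.0]
wrist_force: [0.1, 0.6, -0.6]
opening: 42.6
gripper_force: 0.0
```

Run:
```python
from h import *
im=manip.grab_frame('scene')[:,:,::-1]
cv2.imwrite('pics/s6.png',cv2.resize(im[80:160,200:310],None,fx=7,fy=7,interpolation=cv2.INTER_CUBIC))
f=lambda P:((w2px('scene',P)-[200,80])*7).round(0).tolist()
p=np.array(manip.observe()["eef_pos"]);print(p)
print(f([p,p+[0,0,20],[475,-286,173],[475,-286,138]]))
```

```text
[ 474.9177016  -285.58130777  144.10497653]
[[292.0, 322.0], [290.0, 284.0], [288.0, 266.0], [292.0, 332.0]]
```

View pics/s6.png

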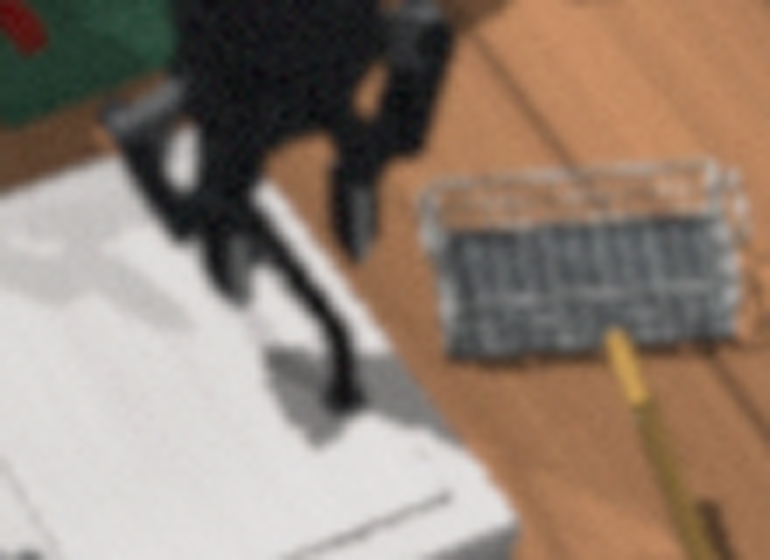

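The crop shows the tips at (235,300) and (358,258), about 22 mm above the nominal TCP. They barely reach past the bar, so I'll lower another 12 mm and close.

Call:
{"method": "play_rows", "body": {"deltas": [{"claw": 0.0,"offset": [0,0,0.15],"rotation": [0,0,0]},{"claw": 0.0,"offset": [0,0,0.15],"rotation": [0,0,0]},{"claw": 0.0,"offset": [0,0,0],"rotation": [0,0,0]},{"claw": -0.4,"offset": [0,0,0],"rotation": [0,0,0]},{"claw": -0.6,"offset": [0,0,0],"rotation": [0,0,0]},{"claw": -0.8,"offset": [0,0,0],"rotation": [0,0,0]},{"claw": -1,"offset": [0,0,0],"rotation": [0,0,0]},{"claw": -1,"offset": [0,0,0],"rotation": [0,0,0]},{"claw": -1,"offset": [0,0,0],"rotation": [0,0,0]},{"claw": -1,"offset": [0,0,0],"rotation": [0,0,0]}]}}

```text
time_s: 19.87
eef_pos: [475.0, -285.8, 132.7]
eef_rot: [0.0, 0.691, 0.723, -0.0]
wrist_force: [-0.4, -0.3, 0.6]
opening: 8.0
gripper_force: 39.0
```

Run:
```python
import numpy as np
t=np.radians(np.arange(0,61,4));x=-140*np.cos(t)+41*np.sin(t);z=140*np.sin(t)+41*np.cos(t)
print(np.c_[np.degrees(t[1:]),np.diff(x)/40,-np.diff(z)/40].round(2).tolist(), x[-1]-x[0],z[-1]-z[0])
```

```text
[[4.0, 0.08, -0.24], [8.0, 0.1, -0.24], [12.0, 0.11, -0.23], [16.0, 0.13, -0.22], [20.0, 0.14, -0.21], [24.0, 0.16, -0.2], [28.0, 0.17, -0.19], [32.0, 0.18, -0.18], [36.0, 0.2, -0.16], [40.0, 0.21, -0.15], [44.0, 0.22, -0.13], [48.0, 0.23, -0.12], [52.0, 0.23, -0.1], [56.0, 0.24, -0.09], [60.0, 0.25, -0.07]] 105.50704155516198 100.7435565298214
```

First I'll lift to about 24° with pauses and check.

Call:
{"method": "play_rows", "body": {"deltas": [{"claw": -1,"offset": [0,0.08,-0.24],"rotation": [0,0,0]},{"claw": -1,"offset": [0,0.1,-0.24],"rotation": [0,0,0]},{"claw": -1,"offset": [0,0.11,-0.23],"rotation": [0,0,0]},{"claw": -1,"offset": [0,0.13,-0.22],"rotation": [0,0,0]},{"claw": -1,"offset": [0,0.14,-0.21],"rotation": [0,0,0]},{"claw": -1,"offset": [0,0.16,-0.2],"rotation": [0,0,0]},{"claw": -1,"offset": [0,0,0],"rotation": [0,0,0]},{"claw": -1,"offset": [0,0,0],"rotation": [0,0,0]}]}}

```text
time_s: 20.53
eef_pos: [503.6, -284.6, 187.5]
eef_rot: [-0.0, 0.69, 0.723, -0.001]
wrist_force: [-5.3, -1.8, 0.4]
opening: 8.3
gripper_force: 39.2
```

```bash
cat >> h.py <<'E'
def lid(p0=(475.0,-285.8,132.7)):
    o=manip.observe();d=np.array(o["eef_pos"])-p0;X=d[0]*np.cos(.047)+d[1]*np.sin(.047)
    x=-140+X;z=41+d[2];print('lid deg',np.degrees(np.arctan2(z,-x)-np.arctan2(41,140)).round(1),'r',np.hypot(x,z).round(1),'r0',np.hypot(140,41).round(1),'X',X,'Z',d[2],'open',o["opening"],'F',np.round(o["wrist_force"],1),o["gripper_force"],o["time_s"])
    a=np.radians(60);print('to go /40: y',(-140*np.cos(a)+41*np.sin(a)-x)/40,'z',-(140*np.sin(a)+41*np.cos(a)-z)/40)
E
python3 -c "
from h import *
lid()"
```

```text
lid deg 24.4 r 147.0 r0 145.9 X 28.59756688956884 Z 54.84085003691817 open 8.254679551320788 F [-5.3 -1.8  0.4] 39.20427203178406 20.5333
to go /40: y 1.9227368666398283 z -1.1475676623225808
```

Call:
{"method": "play_rows", "body": {"deltas": [{"claw": -1,"offset": [0,0.17,-0.19],"rotation": [0,0,0]},{"claw": -1,"offset": [0,0.18,-0.17],"rotation": [0,0,0]},{"claw": -1,"offset": [0,0.2,-0.16],"rotation": [0,0,0]},{"claw": -1,"offset": [0,0.21,-0.15],"rotation": [0,0,0]},{"claw": -1,"offset": [0,0.22,-0.13],"rotation": [0,0,0]},{"claw": -1,"offset": [0,0.23,-0.11],"rotation": [0,0,0]},{"claw": -1,"offset": [0,0,0],"rotation": [0,0,0]},{"claw": -1,"offset": [0,0,0],"rotation": [0,0,0]},{"claw": -1,"offset": [0,0,0],"rotation": [0,0,0]}]}}

```text
time_s: 21.28
eef_pos: [551.9, -282.5, 226.1]
eef_rot: [0.001, 0.691, 0.723, -0.001]
wrist_force: [-7.3, -0.9, 10.7]
opening: 8.6
gripper_force: 41.2
```

```bash
python3 -c "
from h import *
lid()"
```

```text
lid deg 48.6 r 148.5 r0 145.9 X 76.97108052569368 Z 93.43427421677197 open 8.569826138184476 F [-7.3 -0.9 10.7] 41.154229044914246 21.2833
to go /40: y 0.7133990257367072 z -0.18273205782623592
```

Call:
{"method": "play_rows", "body": {"deltas": [{"claw": -1,"offset": [0,0.2,-0.12],"rotation": [0,0,0]},{"claw": -1,"offset": [0,0.2,-0.1],"rotation": [0,0,0]},{"claw": -1,"offset": [0,0.2,-0.08],"rotation": [0,0,0]},{"claw": -1,"offset": [0,0.1,-0.04],"rotation": [0,0,0]},{"claw": -1,"offset": [0,0,0],"rotation": [0,0,0]},{"claw": -1,"offset": [0,0,0],"rotation": [0,0,0]},{"claw": -1,"offset": [0,0,0],"rotation": [0,0,0]},{"claw": -1,"offset": [0,0,0],"rotation": [0,0,0]}]}}

```text
time_s: 21.95
eef_pos: [580.4, -281.2, 237.2]
eef_rot: [0.001, 0.691, 0.723, -0.0]
wrist_force: [-4.0, -1.7, 5.5]
opening: 8.5
gripper_force: 39.9
```

Run:
```python
from h import *
lid()
im=manip.grab_frame('scene')[:,:,::-1]
cv2.imwrite('pics/s7.png',cv2.resize(im[40:220,150:320],None,fx=3.3,fy=3.3,interpolation=cv2.INTER_CUBIC))
h=np.array([532+82*.999,-284+82*.047,132]);c=np.array([.999,.047,0]);n=np.array([-.047,.999,0])
for a in (50,55,60,65):
    t=np.radians(a);e=h+c*(-172*np.cos(t)+6*np.sin(t))+np.array([0,0,172*np.sin(t)+6*np.cos(t)])
    print(a,((w2px('scene',[e+126*n,e-126*n])-[150,40])*3.3).round(0).tolist())
```

```text
lid deg 60.3 r 149.5 r0 145.9 X 105.50247092885824 Z 104.48832871309753 open 8.544071408886294 F [-4.  -1.7  5.5] 39.91832435131073 21.95
to go /40: y 0.00011426565759311557 z 0.09361930458190315
50 [[333.0, 284.0], [187.0, 87.0]]
55 [[317.0, 281.0], [171.0, 82.0]]
60 [[300.0, 279.0], [155.0, 80.0]]
65 [[283.0, 279.0], [138.0, 78.0]]
```

Call:
{"method": "play_rows", "body": {"deltas": [{"claw": -1,"offset": [0,0,0],"rotation": [0,0,0]},{"claw": -1,"offset": [0,0,0],"rotation": [0,0,0]},{"claw": -1,"offset": [0,0,0],"rotation": [0,0,0]},{"claw": -1,"offset": [0,0,0],"rotation": [0,0,0]},{"claw": -1,"offset": [0,0,0],"rotation": [0,0,0]},{"claw": -1,"offset": [0,0,0],"rotation": [0,0,0]}]}}

```text
time_s: 22.5
eef_pos: [580.3, -281.2, 237.2]
eef_rot: [0.001, 0.691, 0.723, -0.0]
wrist_force: [-4.5, -2.5, 5.1]
opening: 8.4
gripper_force: 39.9
```

Run:
```python
from h import *
lid()
# copper blobs in the basket (top view) and white lid extent (scene)
im=manip.grab_frame('top');hsv=cv2.cvtColor(im,cv2.COLOR_RGB2HSV)
K=w2px('top',[[464,72,50],[540,62,50]])
for u,v in K: print('knob px',(round(u),round(v)),hsv[int(v),int(u)])
s=manip.grab_frame('scene').astype(int)
m=((s.min(2)>150)&(s.max(2)-s.min(2)<15)).astype(np.uint8);m[:, :170]=0;m[:,330:]=0;m[:55]=0;m[210:]=0
n,l,st,c=cv2.connectedComponentsWithStats(m);i=1+st[1:,4].argmax();p=cv2.findContours((l==i).astype(np.uint8),0,2)[0][0]
print('lid quad',cv2.approxPolyDP(p,4,True)[:,0].tolist())
h=np.array([614,-280,132.]);cx=np.array([.999,.047,0]);ny=np.array([-.047,.999,0])
for a in (0,50,60,70):
    t=np.radians(a);f=lambda r:h+cx*(-r*np.cos(t))+np.array([0,0,r*np.sin(t)])
    print(a,w2px('scene',[f(172)+126*ny,f(172)-126*ny,f(0)-126*ny,f(0)+126*ny]).round(0).tolist())
```

```text
lid deg 60.3 r 149.5 r0 145.9 X 105.42190999102657 Z 104.47271635255623 open 8.377592725201369 F [-4.5 -2.5  5.1] 39.909024238586426 22.5
to go /40: y 0.0021282891033850503 z 0.09322899556837072
knob px (252, 231) [ 13 142 201]
knob px (255, 205) [ 13 143 200]
lid quad [[177, 116], [200, 159], [211, 167], [217, 159], [212, 178], [241, 125], [253, 140], [260, 140], [231, 100], [243, 120], [220, 128], [212, 144], [207, 116], [191, 99], [184, 99]]
0 [[275.0, 155.0], [232.0, 98.0], [177.0, 118.0], [215.0, 179.0]]
50 [[253.0, 127.0], [208.0, 67.0], [177.0, 118.0], [215.0, 179.0]]
60 [[243.0, 125.0], [199.0, 64.0], [177.0, 118.0], [215.0, 179.0]]
70 [[232.0, 125.0], [189.0, 64.0], [177.0, 118.0], [215.0, 179.0]]
```

The lid corner at (241,125) fits 60°, with (243,125) predicted. Both knobs are in place, the pose is steady and the grip is firm, so I'll hand it in.

```bash
python3 -c "
from cell import manip
print(manip.finish_job())"
```

```text
the job is handed in; nothing more can be done
None
```

I've handed the job in, with no verdict returned: both copper knobs stand released in the middle-sized wire basket, and the gripper is holding the lid steady at about 60° open.

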